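Kit four valve carriers with their spindles

TASK

The four valve spindles have come to the assembly bench in a notched transport rack, in no particular order. Lay each one in the empty V cradle of the carrier that holds its own valve body - the longest spindle with the largest body, and so on down to the shortest with the smallest - centred in the cradle, resting level in both saddles, with its disc head pointing to the valve body. Set them down, do not drop them, and leave the grease tin and the screwdriver where they are.

Things in the scene. Friction and masses are not known exactly. Their poses are not given: they have to be found in the camera images.
- spindle_1 (a point): the shortest of 4 loose steel valve spindles: 92 mm long, round shank 9 mm thick, disc head 16 mm wide at one end, 50 g. Point: on its axis, half-way along (grip there); x axis from head to other end. At the start level in a rack's black V saddles (28 mm either side of the point, lips 63 mm over the bench), 70 mm from its neighbours; below it the rack's board is 12 mm high
- spindle_2 (a point): the second shortest of 4 loose steel valve spindles: 110 mm long, round shank 11 mm thick, disc head 20 mm wide at one end, 90 g. Point: on its axis, half-way along (grip there); x axis from head to other end. At the start level in a rack's black V saddles (28 mm either side of the point, lips 63 mm over the bench), 70 mm from its neighbours; below it the rack's board is 12 mm high
- spindle_3 (a point): the second longest of 4 loose steel valve spindles: 130 mm long, round shank 14 mm thick, disc head 25 mm wide at one end, 160 g. Point: on its axis, half-way along (grip there); x axis from head to other end. At the start level in a rack's black V saddles (28 mm either side of the point, lips 63 mm over the bench), 70 mm from its neighbours; below it the rack's board is 12 mm high
- spindle_4 (a point): the longest of 4 loose steel valve spindles: 152 mm long, round shank 18 mm thick, disc head 30 mm wide at one end, 300 g. Point: on its axis, half-way along (grip there); x axis from head to other end. At the start level in a rack's black V saddles (28 mm either side of the point, lips 63 mm over the bench), 70 mm from its neighbours; below it the rack's board is 12 mm high
- carrier_1: fixed green plate 234 x 66 x 10 mm with the smallest brass valve body (36 mm wide along y, top at z 49 mm), for spindle_1; in a row of 4, 78 mm apart. Origin: centre of its underside, z up; valve at x -83 mm. Cradle centre at x +37, y 0: two black 90 degree V saddles, 6 mm thick, at x +9 and +65, V bottom z 40, lips z 58 at y +-18; its spindle's axis rests at z 46.4 mm
- carrier_2: fixed green plate 234 x 66 x 10 mm with the second smallest brass valve body (44 mm wide along y, top at z 56 mm), for spindle_2; in a row of 4, 78 mm apart. Origin: centre of its underside, z up; valve at x -83 mm. Cradle centre at x +37, y 0: two black 90 degree V saddles, 6 mm thick, at x +9 and +65, V bottom z 40, lips z 58 at y +-18; its spindle's axis rests at z 47.8 mm
- carrier_3: fixed green plate 234 x 66 x 10 mm with the second largest brass valve body (53 mm wide along y, top at z 65 mm), for spindle_3; in a row of 4, 78 mm apart. Origin: centre of its underside, z up; valve at x -83 mm. Cradle centre at x +37, y 0: two black 90 degree V saddles, 6 mm thick, at x +9 and +65, V bottom z 40, lips z 58 at y +-18; its spindle's axis rests at z 49.9 mm
- carrier_4: fixed green plate 234 x 66 x 10 mm with the largest brass valve body (62 mm wide along y, top at z 73 mm), for spindle_4; in a row of 4, 78 mm apart. Origin: centre of its underside, z up; valve at x -83 mm. Cradle centre at x +37, y 0: two black 90 degree V saddles, 6 mm thick, at x +9 and +65, V bottom z 40, lips z 58 at y +-18; its spindle's axis rests at z 52.7 mm
- grease_tin: bystander: round white tin 64 mm in diameter, 50 mm high, loose on the bench just beyond the rack; origin at the centre of its underside
- screwdriver: bystander: screwdriver about 200 mm long lying loose on the bench just beyond the carriers; origin under its middle, x axis along it

How it is judged:
At the end, for the whole second after the job is handed in: Every spindle lies released and at rest in its own carrier's cradle, head towards the valve body: middle within 12 mm of the cradle's centre along the carrier and 6 mm across it, axis within 4 mm of its resting height and 0.1 rad of the carrier's x axis (x of spindle_1 in the frame of carrier_1 between 0.025 and 0.049 m and y of spindle_1 in the frame of carrier_1 between -0.006 and 0.006 m and z of spindle_1 in the frame of carrier_1 between 0.04236 and 0.05036 m and angle between the x axis of spindle_1 and the x axis of carrier_1, either way round below 0.1 rad and x of carrier_1 in the frame of spindle_1 below -0.015 m and linear speed of each of spindle1, spindle2, spindle3, spindle4 below 0.02 m/s and x of spindle_2 in the frame of carrier_2 between 0.025 and 0.049 m and y of spindle_2 in the frame of carrier_2 between -0.006 and 0.006 m and z of spindle_2 in the frame of carrier_2 between 0.04378 and 0.05178 m and angle between the x axis of spindle_2 and the x axis of carrier_2, either way round below 0.1 rad and x of carrier_2 in the frame of spindle_2 below -0.015 m and x of spindle_3 in the frame of carrier_3 between 0.025 and 0.049 m and y of spindle_3 in the frame of carrier_3 between -0.006 and 0.006 m and z of spindle_3 in the frame of carrier_3 between 0.0459 and 0.0539 m and angle between the x axis of spindle_3 and the x axis of carrier_3, either way round below 0.1 rad and x of carrier_3 in the frame of spindle_3 below -0.015 m and x of spindle_4 in the frame of carrier_4 between 0.025 and 0.049 m and y of spindle_4 in the frame of carrier_4 between -0.006 and 0.006 m and z of spindle_4 in the frame of carrier_4 between 0.04873 and 0.05673 m and angle between the x axis of spindle_4 and the x axis of carrier_4, either way round below 0.1 rad and x of carrier_4 in the frame of spindle_4 below -0.015 m); the robot touches nothing.
It fails at once if a spindle is dropped or thrown: faster than 0.7 m/s while its middle is less than 95 mm above the bench ((height (world z) of spindle_1 below 0.095 m and linear speed of spindle1 above 0.7 m/s) or (height (world z) of spindle_2 below 0.095 m and linear speed of spindle2 above 0.7 m/s) or (height (world z) of spindle_3 below 0.095 m and linear speed of spindle3 above 0.7 m/s) or (height (world z) of spindle_4 below 0.095 m and linear speed of spindle4 above 0.7 m/s)).
It fails at once if the grease tin is moved more than 25 mm (distance of grease_tin from where it was at the start of the episode above 0.025 m).
It fails at once if the screwdriver is moved more than 25 mm (distance of screwdriver from where it was at the start of the episode above 0.025 m).
It also fails if it takes over 109 s, if anything falls off the work surface, if the arm or the gripper's body presses on something with over 40 N, if the wrist force passes 120 N, or if a joint passes its speed limit or range.

ROBOT

A 7-joint arm with a two-finger parallel gripper is mounted at the origin on the work surface. World frame = base frame: x ahead of the robot, y to its left, z up, the work surface at z = 0. Lengths are in m, angles in rad, forces in N, time in s.
With the tool pointing down it reaches from about 0.35 to 0.9 m from the base axis. Payload 19.9 kg.
Tool frame: the origin (TCP) lies midway between the tips of the shut fingers; the grasp point (between the pads) lies 19 mm behind it; y points along the fingers, z is the direction in which the jaws open and shut, and the axes are right-handed (so a half turn about y gives the same grasp; the last joint's range is limited). The gripper opens to 85 mm and grips with 20 to 120 N. Pads are 22 mm wide; open, the fingers measure 114 mm over their backs; the gripper's body (76 mm by 85 mm) begins 54 mm behind the grasp point. The pads swing forward as they close: fully open they stand 13 mm farther back than shut.
Start: joints at [-1.347, 0.417, -0.01, 1.614, 0.005, 1.111, -0.053], TCP at [0.164, 0.603, 0.231] pointing down, gripper open.
Joint ranges: [-2.81, 2.81], [-0.39, 2.02], [-1.27, 1.25], [0.06, 2.57], [-1.19, 4.33], [0.19, 2], [-2.82, 2.82]. Speed limits (rad/s): [1.89, 1.89, 2.39, 2.39, 3.01, 3.01, 3.01].

INTERFACE

Orientations are given as a unit quaternion [x, y, z, w].
In Python, from plant import ctrl gives the robot as it stands. The module is installed in compiled form; this text tells all that it offers. Calls block until the motion is done:
- ctrl.movep(position, orientation): joint-space move of the TCP to a pose.
- ctrl.movel(position, rot=None, speed=0.15): straight line of the TCP; rot=None keeps the orientation; speed is the mean speed in m/s.
- ctrl.move_j(angles): joint-space move.
- ctrl.command_gripper(opening, force=None): finger opening in m; force is the grip in N (None keeps the last); returns when the fingers have stopped.
- ctrl.wait(seconds).
- ctrl.ik(position, orientation): joint angles nearest the present ones, or None.
- ctrl.read_state(): the state.
- ctrl.get_image(name): name is "side" or "top" or "wrist"; returns the picture (480x640x3 uint8, blue, green, red); there is no depth.
- ctrl.camera_params(name): a dict with "K" (3x3 intrinsics, pixels), "k1" (the pictures are not rectified: a ray, as slopes to the right and down, at radius r is drawn at 1 + k1 r^2 times it, then the intrinsics apply), "eye" and "attitude" of the camera in the world; the wrist camera has in their place "T_tool_cam" (4x4, takes a point from camera to tool coordinates, whose origin is the TCP and whose axes are the tool frame's). Camera axes: x right, y up, looking along -z (the intrinsics and any distortion apply to the point x, -y, -z); pixel columns grow to the right and rows downward; lengths in m; the calibration is good to about 2 mm. A picture is of the moment at which its call begins: read the wrist's pose just before it. camera_params takes no time and is no camera call.
A pose or a line that the arm cannot do raises ctrl.IKError and nothing moves.
- ctrl.finish_job(): hands the job in, once; it reports no verdict.
The state is a dict: "t": time; "joint_pos": joint angles; "dq": joint speeds; "tau": joint torques, N m; "tcp_pos": TCP position; "orientation": TCP orientation; "wrist_force": force on the tool from outside, world axes, zero at the start; "ft_torque": the same for the moment, N m; "gripper_width": finger opening in m.
Only numpy, scipy, OpenCV 4.12 (cv2) and the standard library are available. Lean on these libraries where they do the work, as an engineer would, in place of code of your own. Each camera call takes 0.05 s, during which the arm holds its last target.

## Working session

There is one attempt and no reset: what is moved stays moved. The work goes in short steps, each a Python script; the robot and the scene stay as the last script left them, time stands still between calls to the robot, and variables do not carry over. Pictures are saved under pics/ and viewed, and the job is handed in when it is done.

```bash
mkdir -p pics
python3 - <<'E'
from plant import ctrl
import cv2,numpy as np
s=ctrl.read_state();print(s['t'],s['tcp_pos'],s['orientation'],s['gripper_width'])
for n in("top","side","wrist"):
    print(n,ctrl.camera_params(n)); cv2.imwrite(f'pics/{n}0.png',ctrl.get_image(n))
E
```

```text
0.0 [0.16346555 0.60288105 0.2306731 ] [ 0.70134767 -0.09337142  0.093308   -0.70049042] 0.08525231102669108
top {'K': array([[504.06713895,   0.        , 329.29978997],
       [  0.        , 504.06713895, 246.74415236],
       [  0.        ,   0.        ,   1.        ]]), 'k1': -0.09063442359646903, 'eye': array([ 3.85943705e-01, -3.83018188e-04,  9.07124432e-01]), 'attitude': array([-0.07936345,  0.0842735 ,  0.70936993, -0.69526522])}
side {'K': array([[433.76321041,   0.        , 318.39361373],
       [  0.        , 433.76321041, 240.64881434],
       [  0.        ,   0.        ,   1.        ]]), 'k1': -0.006041987152738293, 'eye': array([ 0.35154037, -0.78027583,  0.54525971]), 'attitude': array([ 0.50253744, -0.07073256, -0.14376157,  0.84957968])}
wrist {'K': array([[422.80998505,   0.        , 317.21193204],
       [  0.        , 422.80998505, 241.01961831],
       [  0.        ,   0.        ,   1.        ]]), 'k1': -0.026110856474626687, 'T_tool_cam': array([[ 6.37179712e-05, -9.61174751e-01, -2.75940380e-01,
        -7.00015768e-02],
       [ 7.34467078e-04,  2.75940351e-01, -9.61174481e-01,
        -1.43489764e-01],
       [ 9.99999728e-01, -1.41425037e-04,  7.23533570e-04,
         7.71947913e-04],
       [ 0.00000000e+00,  0.00000000e+00,  0.00000000e+00,
         1.00000000e+00]])}
```

View pics/top0.png

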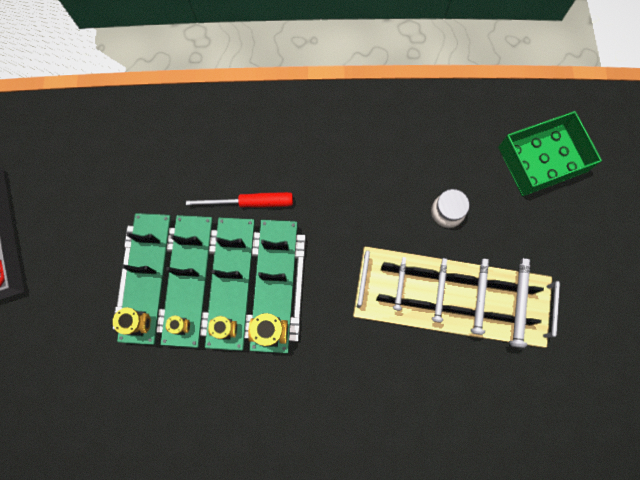

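View pics/side0.png

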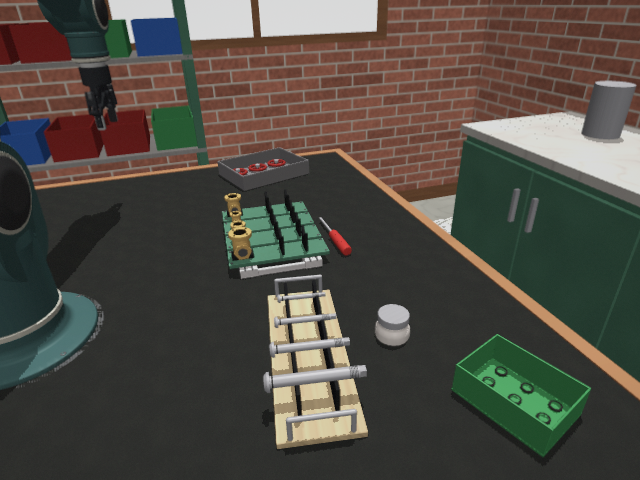

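View pics/wrist0.png

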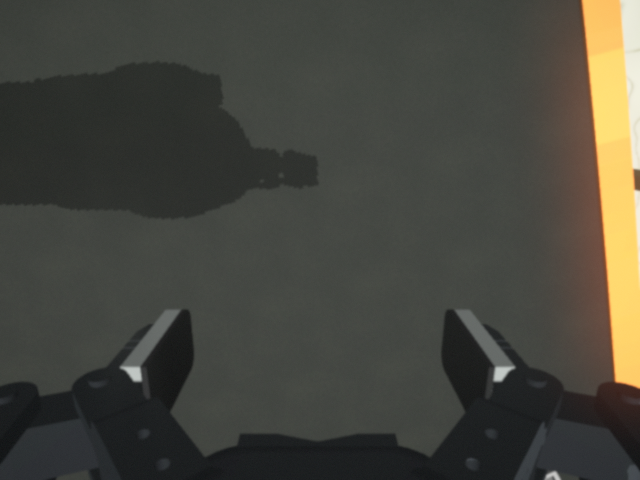

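The top view has the carriers at columns 115–300 with the valves at the near side, around row 325. The rack is at columns 355–560. In the side view the tin is beyond the rack and the screwdriver beyond the carriers. Next I'll write helpers and zoom in.

```bash
cat > h.py <<'E'
from plant import ctrl
import cv2,numpy as np
from scipy.spatial.transform import Rotation as R
def cam(n,st=None):
    p=ctrl.camera_params(n)
    if 'eye' in p: return p['K'],p['k1'],R.from_quat(p['attitude']).as_matrix(),np.array(p['eye'])
    s=st or ctrl.read_state(); T=p['T_tool_cam']; Rt=R.from_quat(s['orientation']).as_matrix()
    return p['K'],p['k1'],Rt@T[:3,:3],Rt@T[:3,3]+s['tcp_pos']
def ray(c,uv):
    K,k1,A,e=c
    d=np.linalg.inv(K)@np.array([uv[0],uv[1],1.]); x=d[:2].copy()
    for _ in range(20): x=d[:2]/(1+k1*(x@x))
    v=A@np.array([x[0],-x[1],-1]); return e,v/np.linalg.norm(v)
def onz(c,uv,z):
    e,v=ray(c,uv); return e+v*(z-e[2])/v[2]
def proj(c,P):
    K,k1,A,e=c; q=A.T@(np.asarray(P)-e); x=np.array([q[0],-q[1]])/-q[2]
    x=x*(1+k1*x@x); return K[:2,:2]@x+K[:2,2]
E
python3 - <<'E'
from h import *
im=cv2.imread('pics/top0.png');c=cam('top')
cv2.imwrite('pics/tr.png',cv2.resize(im[235:355,345:565],None,fx=3.6,fy=3.6,interpolation=cv2.INTER_CUBIC)[:600,:800])
cv2.imwrite('pics/tc.png',cv2.resize(im[205:360,105:310],None,fx=3.6,fy=3.6,interpolation=cv2.INTER_CUBIC)[:600,:800])
for p in [(402,262),(397,305),(525,262),(518,345)]: print(p,onz(c,p,.07))
for p in [(150,280),(193,280),(236,280),(278,280)]: print(p,onz(c,p,.01))
E
```

```text
(402, 262) [ 0.55455889 -0.13123573  0.07      ]
(397, 305) [ 0.48164009 -0.1190658   0.07      ]
(525, 262) [ 0.5500326  -0.34461395  0.07      ]
(518, 345) [ 0.40984974 -0.31815523  0.07      ]
(150, 280) [0.54197358 0.31858923 0.01      ]
(193, 280) [0.54070833 0.23922202 0.01      ]
(236, 280) [0.539372   0.16081967 0.01      ]
(278, 280) [0.53799682 0.08483912 0.01      ]
```

View pics/tr.png

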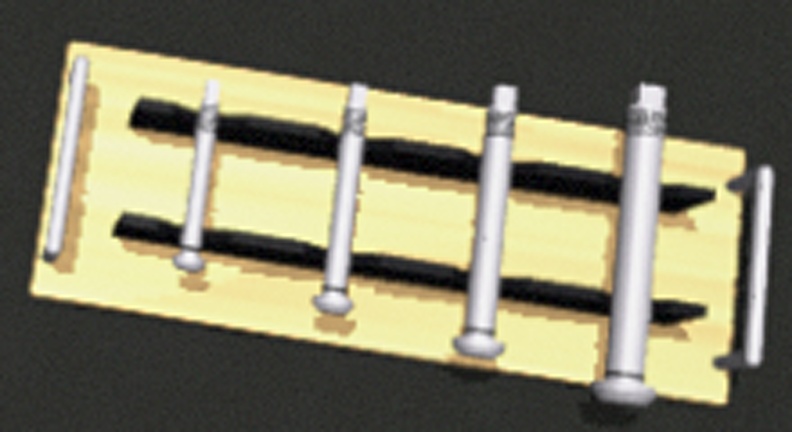

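View pics/tc.png

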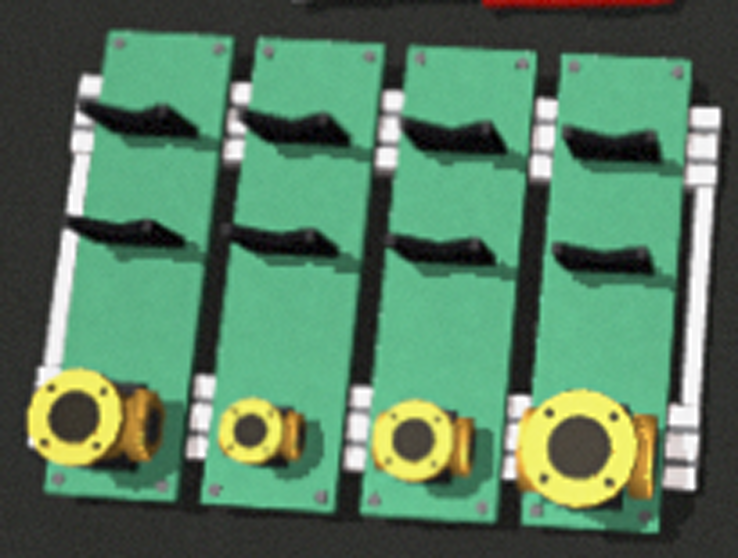

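Carriers from left to right are 3, 1, 2, 4, judged by valve size. Spindles from left to right are 1, 2, 3, 4, all with heads towards the robot, as the valves are. Now I'll measure.

```bash
cat > meas.py <<'E'
from h import *
def spind(im,c,z=None,roi=None,show=None,thr=95):
    hsv=cv2.cvtColor(im,cv2.COLOR_BGR2HSV)
    m=((hsv[...,1]<45)&(hsv[...,2]>thr)).astype(np.uint8)*255
    if roi: k=np.zeros_like(m);x0,y0,x1,y1=roi;k[y0:y1,x0:x1]=255;m&=k
    m=cv2.morphologyEx(m,cv2.MORPH_CLOSE,np.ones((7,3),np.uint8))
    out=[]
    for q in cv2.findContours(m,cv2.RETR_EXTERNAL,cv2.CHAIN_APPROX_NONE)[0]:
        if cv2.contourArea(q)<100: continue
        r=cv2.minAreaRect(q); out.append((r,cv2.contourArea(q),q))
    return m,out
E
python3 - <<'E'
from meas import *
im=cv2.imread('pics/top0.png');c=cam('top')
m,o=spind(im,c,roi=(345,240,570,360))
for r,a,q in sorted(o,key=lambda t:t[0][0][0]):
    b=cv2.boxPoints(r);L=max(r[1])
    # end midpoints
    b=b[np.argsort(b[:,1])];f=b[:2].mean(0);n=b[2:].mean(0)
    P=onz(c,f,.055);Q=onz(c,n,.055)
    print('top',f.round(1),n.round(1),'W',min(r[1]),'far',P.round(4),'near',Q.round(4),'mid',((P+Q)/2).round(4),'len',np.linalg.norm(P-Q).round(4))
s=cv2.imread('pics/side0.png')
m2,o=spind(s,None,roi=(255,270,380,440))
for r,a,q in o: print('side',np.round(cv2.boxPoints(r)).tolist())
hsv=cv2.cvtColor(im,cv2.COLOR_BGR2HSV)
g=cv2.inRange(hsv,(60,80,60),(95,255,255));g[:200]=0;g[360:]=0;g[:,320:]=0
g2=cv2.morphologyEx(g,cv2.MORPH_CLOSE,np.ones((11,3),np.uint8))
for q in cv2.findContours(g2,cv2.RETR_EXTERNAL,cv2.CHAIN_APPROX_NONE)[0]:
    if cv2.contourArea(q)<500: continue
    w=np.array([onz(c,p[0],.01)[:2] for p in q],np.float32)
    r=cv2.minAreaRect(w);bx=cv2.boxPoints(r);print('car',np.round(r[0],4),np.round(r[1],4),r[2],bx.round(4).tolist())
cv2.imwrite('pics/sz.png',cv2.resize(s[265:445,220:400],None,fx=3.3,fy=3.3,interpolation=cv2.INTER_CUBIC))
E
```

```text
top [367.1 250.7] [359.2 305.3] W 4.700281620025635 far [ 0.5788 -0.074   0.055 ] near [ 0.4842 -0.0569  0.055 ] mid [ 0.5315 -0.0654  0.055 ] len 0.096
top [401.8 256.7] [396.8 309.3] W 8.153582572937012 far [ 0.567  -0.1337  0.055 ] near [ 0.4761 -0.1205  0.055 ] mid [ 0.5215 -0.1271  0.055 ] len 0.0918
top [442.2 257.7] [436.8 321.2] W 10.218379974365234 far [ 0.5638 -0.2042  0.055 ] near [ 0.4544 -0.1874  0.055 ] mid [ 0.5091 -0.1958  0.055 ] len 0.1107
top [481.9 257.8] [477.3 333.8] W 13.157675743103027 far [ 0.5621 -0.2743  0.055 ] near [ 0.4312 -0.2552  0.055 ] mid [ 0.4966 -0.2648  0.055 ] len 0.1323
top [521.5 257.8] [517.8 346.8] W 16.15074920654297 far [ 0.5606 -0.3453  0.055 ] near [ 0.4072 -0.3233  0.055 ] mid [ 0.4839 -0.3343  0.055 ] len 0.1549
top [557.2 280.9] [553.6 336. ] W 4.893052577972412 far [ 0.518  -0.4053  0.055 ] near [ 0.4231 -0.3879  0.055 ] mid [ 0.4705 -0.3966  0.055 ] len 0.0964
side [[285.0, 416.0], [356.0, 408.0], [358.0, 431.0], [287.0, 440.0]]
side [[262.0, 372.0], [366.0, 364.0], [367.0, 383.0], [264.0, 391.0]]
side [[269.0, 342.0], [349.0, 337.0
[... 378 characters left out ...]
8, 0.13689999282360077]]
car [0.5369 0.1724] [0.0696 0.2412] 85.75846862792969 [[0.4140999913215637, 0.14669999480247498], [0.6546000242233276, 0.12880000472068787], [0.6597999930381775, 0.19820000231266022], [0.41920000314712524, 0.2160000056028366]]
car [0.5427 0.2518] [0.0697 0.2409] 85.71855926513672 [[0.41990000009536743, 0.22599999606609344], [0.6601999998092651, 0.20800000429153442], [0.6654000282287598, 0.2775999903678894], [0.4250999987125397, 0.2955999970436096]]
car [0.5486 0.3311] [0.0695 0.2407] 85.74950408935547 [[0.4259999990463257, 0.305400013923645], [0.666100025177002, 0.2874999940395355], [0.6711999773979187, 0.35690000653266907], [0.4311999976634979, 0.37470000982284546]]
```

View pics/sz.png

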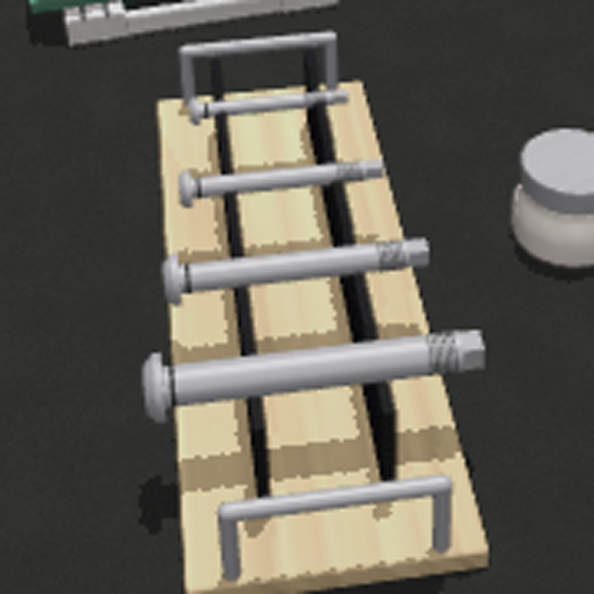

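```bash
cat >> h.py <<'E'
def ori(yaw,flip=False):
    # spindle axis dir yaw; tool y down, tool z across
    z=np.array([-np.sin(yaw),np.cos(yaw),0])*(-1 if flip else 1); y=np.array([0,0,-1.]); x=np.cross(y,z)
    return R.from_matrix(np.stack([x,y,z],1)).as_quat()
E
python3 - <<'E'
from h import *
s=ctrl.read_state();print(R.from_quat(s['orientation']).as_matrix().round(3))
for f in(0,1):
  print(f,R.from_quat(ori(-.075,f)).as_matrix().round(2).tolist())
  for p,yw in(((.57,.21,.3),-.075),((.5,-.23,.3),-.178),((.48,-.32,.036),-.178),((.52,-.126,.03),-.178),((.58,.33,.03),-.075)):
    try:
        j=ctrl.ik(p,ori(yw,f));print(f,p,None if j is None else np.round(j,2))
    except Exception as e: print(e)
# side check of plate height
im=ctrl.get_image('side');hsv=cv2.cvtColor(im,cv2.COLOR_BGR2HSV)
c=cam('side');ct=cam('top')
top=np.array([[0.4080,0.0676],[.6483,.0491],[.6712,.3569],[.4312,.3747]])
for q in top:
    uv=proj(ct,[*q,.01])
    for z in(.01,.028):print(z,proj(c,onz(ct,uv,z)).round(1))
v=im.copy()
for q in top:
    uv=proj(ct,[*q,.01])
    for z,col in((.01,(0,0,255)),(.028,(255,0,255))):
        cv2.circle(v,tuple(int(round(t)) for t in proj(c,onz(ct,uv,z))),1,col,-1)
cv2.imwrite('pics/sc.png',cv2.resize(v[180:290,210:350],None,fx=5,fy=5,interpolation=cv2.INTER_CUBIC))
E
```

```text
[[ 0.965 -0.     0.262]
 [-0.262 -0.001  0.965]
 [ 0.    -1.    -0.001]]
0 [[1.0, 0.0, 0.07], [-0.07, 0.0, 1.0], [0.0, -1.0, 0.0]]
0 (0.57, 0.21, 0.3) [-0.63  0.34  0.29  1.58 -0.1   1.23  1.18]
0 (0.5, -0.23, 0.3) [-0.52  0.42  1.18  1.74 -0.41  1.26  2.15]
0 (0.48, -0.32, 0.036) [-0.03  0.73  0.76  1.89 -0.69  0.81  2.5 ]
0 (0.52, -0.126, 0.03) [-0.21  0.6   0.49  1.99 -0.45  0.66  1.96]
0 (0.58, 0.33, 0.03) [-0.63  0.72  0.1   1.63 -0.09  0.8   1.  ]
1 [[-1.0, 0.0, -0.07], [0.07, 0.0, -1.0], [0.0, -1.0, 0.0]]
1 (0.57, 0.21, 0.3) [-0.94  0.4   0.72  1.6  -0.27  1.25 -1.82]
1 (0.5, -0.23, 0.3) [-0.54  0.45  1.23  1.74 -0.44  1.27 -0.96]
1 (0.48, -0.32, 0.036) [-0.21  0.93  1.08  1.89 -1.    0.99 -0.41]
1 (0.52, -0.126, 0.03) [-0.52  0.78  0.93  2.   -0.87  0.83 -0.83]
1 (0.58, 0.33, 0.03) [-0.96  0.81  0.58  1.64 -0.55  0.86 -1.8 ]
0.01 [229.6 273.2]
0.028 [228.5 266.8]
0.01 [332.3 257.7]
0.028 [330.3 251.7]
0.01 [304.2 206. ]
0.028 [302.8 201.7]
0.01 [222.3 216.3]
0.028 [221.4 211.7]
```

View pics/sc.png

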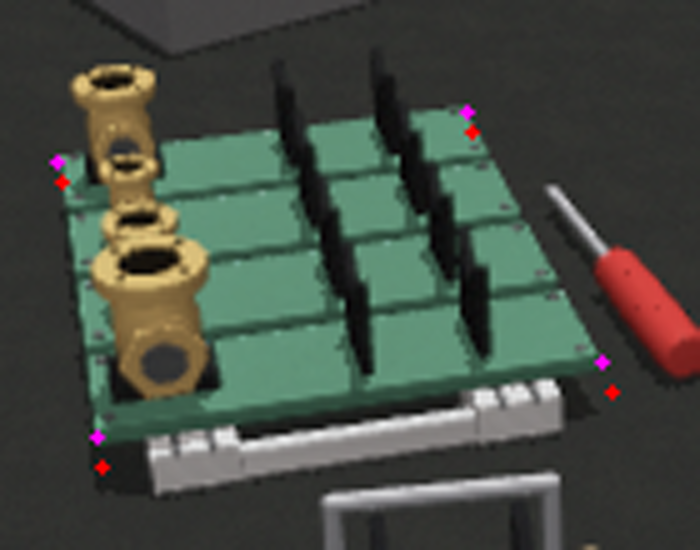

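The z = 0.028 reprojections (magenta) land on the plate corners and the 0.010 ones (red) do not. So the carriers stand about 18 mm above the bench on rails, and I'll allow for that. Next are wrist close-ups.

Run:
```python
from h import *
import pickle
st={}
for n,p,yw in(('wc',(.46,.20,.28),-.075),('wr',(.43,-.22,.28),-.178)):
    ctrl.movep(p,ori(yw)); s=ctrl.read_state(); im=ctrl.get_image('wrist'); st[n]=cam('wrist',s)
    cv2.imwrite(f'pics/{n}.png',im); print(s['t'],s['tcp_pos'],np.round(s['joint_pos'],2))
pickle.dump(st,open('st.pkl','wb'))
```

```text
2.025 [0.45974412 0.20092974 0.2798908 ] [-0.72  0.15  0.27  1.86 -0.04  1.14  1.07]
3.625 [ 0.43056656 -0.21897155  0.27990196] [-0.29  0.13  0.77  1.92 -0.1   1.13  1.91]
```

View pics/wc.png

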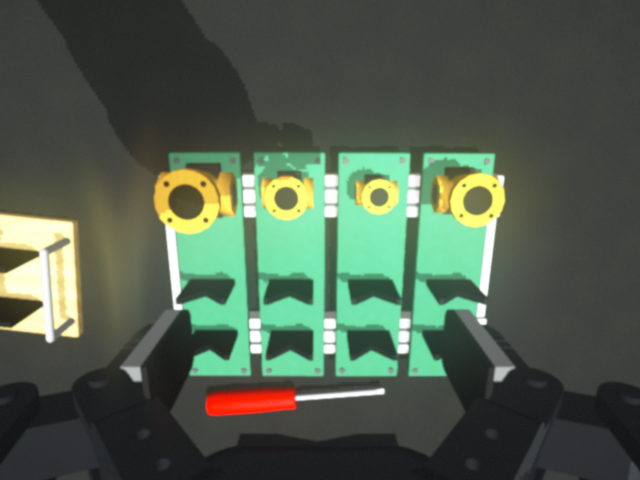

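View pics/wr.png

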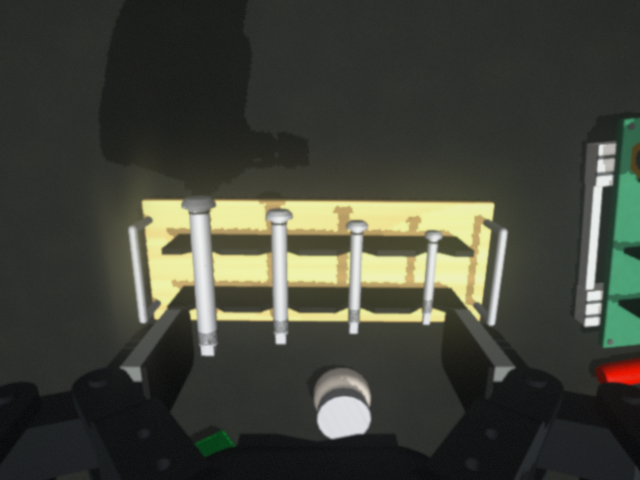

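Both wrist views are clear. In wc the saddles show at rows 290 and 345, with carriers 4, 2, 1, 3 from left to right. In wr the spindles are 4, 3, 2, 1 at columns 203, 280, 355, 430, heads at the top (robot side). I'll triangulate these with the top view.

Run:
```python
from meas import *
import pickle
st=pickle.load(open('st.pkl','rb'));ct=cam('top')
# carriers
for n,f in(('top',cv2.imread('pics/top0.png')),('wc',cv2.imread('pics/wc.png'))):
    c=ct if n=='top' else st['wc']
    hsv=cv2.cvtColor(f,cv2.COLOR_BGR2HSV);g=cv2.inRange(hsv,(60,80,60),(95,255,255))
    if n=='top': g[:200]=0;g[360:]=0;g[:,320:]=0
    g=cv2.morphologyEx(g,cv2.MORPH_CLOSE,np.ones((11,3),np.uint8))
    for z in(.022,.028,.034):
      rs=[]
      for q in cv2.findContours(g,cv2.RETR_EXTERNAL,cv2.CHAIN_APPROX_NONE)[0]:
        if cv2.contourArea(q)<3000: continue
        r=cv2.minAreaRect(np.array([onz(c,p[0],z)[:2] for p in q],np.float32))
        rs.append((*r[0],min(r[1]),max(r[1]),r[2]))
      rs=np.array(sorted(rs,key=lambda t:t[1]));
      print(n,z,'pitch',np.linalg.norm(rs[0,:2]-rs[-1,:2])/3);print(rs.round(4))
# spindle ends triangulation
_,o1=spind(cv2.imread('pics/top0.png'),ct,roi=(345,240,570,360))
_,o2=spind(cv2.imread('pics/wr.png'),None,roi=(170,190,450,362),thr=110)
def ends(o):
    E=[]
    for r,a,q in o:
        b=cv2.boxPoints(r);b=b[np.argsort(b[:,1])];E.append((b[:2].mean(0),b[2:].mean(0)))
    return E
A=sorted(ends(o1),key=lambda e:e[0][0])[1:5]
B=sorted(ends(o2),key=lambda e:-e[0][0])
for e in B: print(np.round(e,1).tolist())
def tri(c1,u1,c2,u2):
    e1,v1=ray(c1,u1);e2,v2=ray(c2,u2)
    t=np.linalg.lstsq(np.stack([v1,-v2],1),e2-e1,rcond=None)[0];a=e1+v1*t[0];b=e2+v2*t[1];return (a+b)/2,np.linalg.norm(a-b)
for i,(a,b) in enumerate(zip(A,B[:4])):
    F,g=tri(ct,a[0],st['wr'],b[1]);N,h=tri(ct,a[1],st['wr'],b[0])
    print(i+1,'far',F.round(4),'near',N.round(4),'gaps',round(g,4),round(h,4),'mid',((F+N)/2).round(4),'L',np.linalg.norm(F-N).round(4),'yaw',np.arctan2(*(F-N)[1::-1]).round(3))
    for z in(.05,.057):
        F,N=onz(st['wr'],b[1],z),onz(st['wr'],b[0],z);print('   wr',z,((F+N)/2).round(4),np.linalg.norm(F-N).round(4),np.arctan2(*(F-N)[1::-1]).round(3))
```

```text
top 0.022 pitch 0.07853750224907054
[[5.28900e-01 9.17000e-02 6.86000e-02 2.37800e-01 8.55978e+01]
 [5.34900e-01 1.70100e-01 6.87000e-02 2.38000e-01 8.57585e+01]
 [5.40600e-01 2.48400e-01 6.88000e-02 2.37700e-01 8.57186e+01]
 [5.46500e-01 3.26700e-01 6.86000e-02 2.37500e-01 8.57495e+01]]
top 0.028 pitch 0.07800510678790523
[[5.27900e-01 9.11000e-02 6.81000e-02 2.36200e-01 8.55978e+01]
 [5.33900e-01 1.69000e-01 6.82000e-02 2.36400e-01 8.57585e+01]
 [5.39500e-01 2.46700e-01 6.83000e-02 2.36100e-01 8.57186e+01]
 [5.45400e-01 3.24500e-01 6.81000e-02 2.35900e-01 8.57495e+01]]
top 0.034 pitch 0.07747272667752805
[[5.26900e-01 9.05000e-02 6.76000e-02 2.34600e-01 8.55978e+01]
 [5.32900e-01 1.67800e-01 6.77000e-02 2.34800e-01 8.57585e+01]
 [5.38500e-01 2.45100e-01 6.78000e-02 2.34400e-01 8.57186e+01]
 [5.44300e-01 3.22200e-01 6.77000e-02 2.34200e-01 8.57495e+01]]
wc 0.022 pitch 0.06511652554739682
[[5.30600e-01 9.03000e-02 6.96000e-02 2.40300e-01 8.53980e+01]
 [5.36200e-01 1.68700e-01 6.96000e-02 2.39800e-01 8.60610e+01]
 [5.44700e-01 2.85200e-01 1.51400e-01 2.41100e-01 8.51698e+01]]
wc 0.028
[... 895 characters left out ...]
3
2 far [ 0.5634 -0.2038  0.0559] near [ 0.454  -0.1871  0.0552] gaps 0.0005 0.0009 mid [ 0.5087 -0.1954  0.0556] L 0.1107 yaw -0.151
   wr 0.05 [ 0.5107 -0.1951  0.05  ] 0.1128 -0.15
   wr 0.057 [ 0.5079 -0.1953  0.057 ] 0.1107 -0.15
3 far [ 0.5645 -0.2791  0.0484] near [ 0.4305 -0.2529  0.0621] gaps 0.0053 0.0007 mid [ 0.4975 -0.266   0.0552] L 0.1372 yaw -0.194
   wr 0.05 [ 0.4987 -0.2678  0.05  ] 0.1351 -0.202
   wr 0.057 [ 0.4962 -0.2666  0.057 ] 0.1326 -0.202
4 far [ 0.561  -0.3507  0.0548] near [ 0.4072 -0.3187  0.0689] gaps 0.01 0.0014 mid [ 0.4841 -0.3347  0.0619] L 0.1577 yaw -0.205
   wr 0.05 [ 0.4873 -0.3417  0.05  ] 0.158 -0.208
   wr 0.057 [ 0.4849 -0.3392  0.057 ] 0.155 -0.208
```

Carriers: the pitch comes to 78.0 mm at z = 0.028 in the top view, and the wrist view agrees within about 1 mm. Spindles: the pitch is 70.4 mm and the lengths are within 3–7 mm of the given ones. I'll take the rack yaw from the row line, about −0.176. As a quick check I'll overlay the predicted points on the wrist images.

```bash
cat > geo.py <<'E'
from h import *
CY=-.0748;RY=-.176
CC={4:(.5280,.0914),2:(.5340,.1691),1:(.5395,.2467),3:(.5454,.3245)}
REST={1:.0464,2:.0478,3:.0499,4:.0527}
SP={1:(.5208,-.1265,.052),2:(.5086,-.1954,.0535),3:(.4970,-.2655,.055),4:(.4843,-.3345,.058)}
def inC(i,x,y,z):
    c,s=np.cos(CY),np.sin(CY);return np.array([CC[i][0]+c*x-s*y,CC[i][1]+s*x+c*y,.018+z])
E
python3 - <<'E'
from geo import *
import pickle
st=pickle.load(open('st.pkl','rb'));a=cv2.imread('pics/wc.png');b=cv2.imread('pics/wr.png')
d=lambda im,c,P,col:cv2.circle(im,tuple(int(round(t*8)) for t in proj(c,P)),8,col,-1,shift=3)
for i in CC:
    for x in(9,65):
        for y,z in((0,40),(18,58),(-18,58)): d(a,st['wc'],inC(i,x/1e3,y/1e3,z/1e3),(0,0,255))
    d(a,st['wc'],inC(i,-.083,0,{1:.049,2:.056,3:.065,4:.073}[i]),(255,0,255))
    u=np.array([np.cos(RY),np.sin(RY),0]);P=np.array(SP[i])
    for t in(-.028,0,.028): d(b,st['wr'],P+u*t,(0,0,255))
cv2.imwrite('pics/ov.png',np.vstack([cv2.resize(a[140:390,140:520],(790,300*25*38//38//25)),cv2.resize(b[185:365,120:520],(790,300))]))
E
```

```text
(no output)
```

View pics/ov.png

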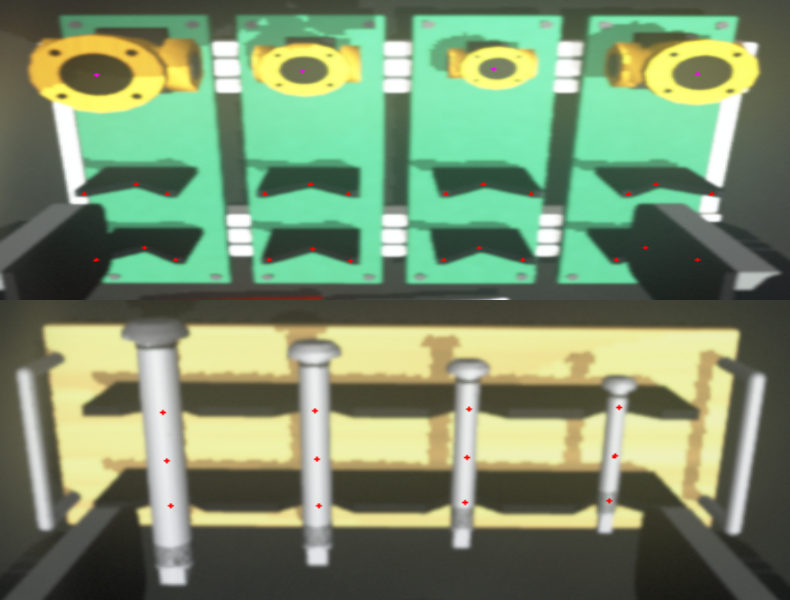

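The predicted points sit on the saddles, valves and spindles. I'll start with spindle 1.

```bash
cat > pp.py <<'E'
from geo import *
def S(): return ctrl.read_state()
def pick(i,force):
    p=np.array(SP[i]); o=ori(RY)
    ctrl.command_gripper(.05)
    ctrl.movep([p[0],p[1],.17],o)
    f0=S()['wrist_force']
    ctrl.movel([p[0],p[1],p[2]-.019],speed=.1)
    f1=S()['wrist_force']
    ctrl.command_gripper(p_open(i)-.006,force); s=S()
    print('grip t',s['t'],'w',s['gripper_width'],'dF approach',(f1-f0).round(1),'tcp',s['tcp_pos'].round(4))
    ctrl.movel([p[0],p[1],.2],speed=.12); s2=S()
    print('lift w',s2['gripper_width'],'dF',(s2['wrist_force']-f0).round(1))
def p_open(i): return {1:.009,2:.011,3:.014,4:.018}[i]
def place(i,dx=0,dy=0):
    g=inC(i,.037+dx,dy,REST[i]-.019); o=ori(CY)
    ctrl.movep([g[0],g[1],.2],o); ctrl.wait(.3)
    f0=S()['wrist_force']; t0=S()['ft_torque']
    ctrl.movel([g[0],g[1],g[2]+.008],speed=.1); ctrl.wait(.1)
    for k in range(16):
        z=g[2]+.007-.001*k
        ctrl.movel([g[0],g[1],z],speed=.03); ctrl.wait(.05)
        s=S();d=s['wrist_force']-f0
        if d[2]>4: break
    print('contact k',k,'z-nom',round(z-g[2],4),'dF',d.round(1),'dT',(s['ft_torque']-t0).round(2),'tcp err',(s['tcp_pos']-[g[0],g[1],z]).round(4))
    return g
def release(i,g):
    ctrl.command_gripper(p_open(i)+.012); ctrl.wait(.1); ctrl.command_gripper(.045)
    ctrl.movel([g[0],g[1],.2],speed=.12); print('t',S()['t'])
E
python3 - <<'E'
from pp import *
pick(1,40)
cv2.imwrite('pics/p1.png',ctrl.get_image('wrist'))
E
```

```text
grip t 6.8083 w 0.00694917783169672 dF approach [ 0.1  1.8 -1.4] tcp [ 0.5209 -0.1281  0.0334]
lift w 0.007575512616176316 dF [ 0.9  1.8 -2. ]
```

View pics/p1.png

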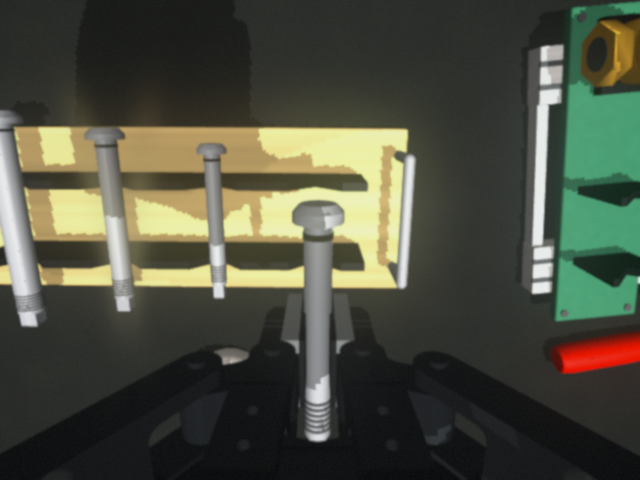

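Spindle 1 is held level between the pads, with its head at (318,215) towards the robot. Placing it now.

Run:
```python
from pp import *
import pickle
g=place(1)
cv2.imwrite('pics/q1.png',ctrl.get_image('wrist'))
pickle.dump(g,open('g.pkl','wb'))
```

```text
contact k 5 z-nom 0.002 dF [-2.8  1.5 11.4] dT [ 0.27  0.64 -0.01] tcp err [0.0003 0.0003 0.0007]
```

View pics/q1.png

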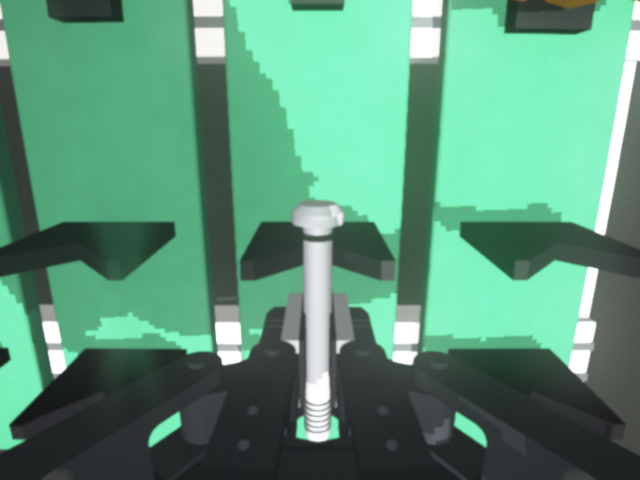

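Contact came 2 mm above nominal. The spindle sits in the V at (318,235), centred between the lips at 245 and 393. Releasing.

Run:
```python
from pp import *
import pickle
release(1,pickle.load(open('g.pkl','rb')))
cv2.imwrite('pics/r1.png',ctrl.get_image('wrist'))
```

```text
t 15.8333
```

View pics/r1.png

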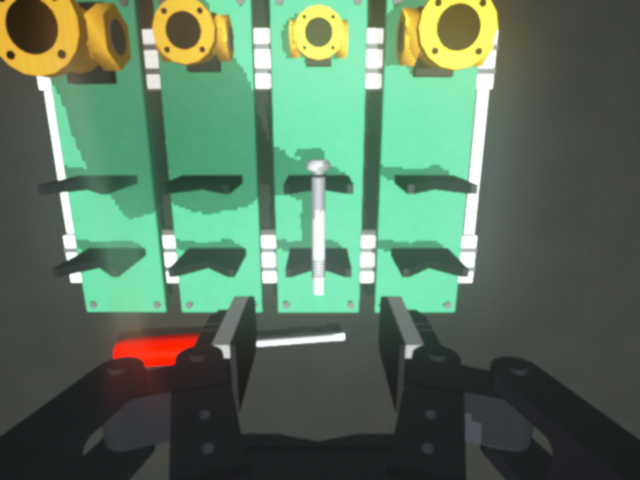

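Spindle 1 lies centred in its cradle, columns 318, rows 160–295. On to spindle 2, with guards.

```bash
cat >> pp.py <<'E'
def cycle(i,force):
    pick(i,force)
    cv2.imwrite(f'pics/p{i}.png',ctrl.get_image('wrist'))
    if S()['gripper_width']<p_open(i)-.005: print('MISSED');return
    g=place(i)
    cv2.imwrite(f'pics/q{i}.png',ctrl.get_image('wrist'))
    import pickle;pickle.dump(g,open('g.pkl','wb'))
    return g
def two(i):
    cv2.imwrite(f'pics/pq{i}.png',np.hstack([cv2.resize(cv2.imread(f'pics/{k}{i}.png'),(400,300)) for k in 'pq']))
E
python3 - <<'E'
from pp import *
cycle(2,50);two(2)
E
```

```text
grip t 19.7 w 0.009417155754325848 dF approach [ 1.8  1.2 -0.5] tcp [ 0.5086 -0.1971  0.035 ]
lift w 0.009042866909366811 dF [ 1.4  1.1 -1.5]
contact k 4 z-nom 0.003 dF [-0.2  0.8  4.3] dT [0.23 0.04 0.06] tcp err [0.0002 0.0001 0.0001]
```

View pics/pq2.png

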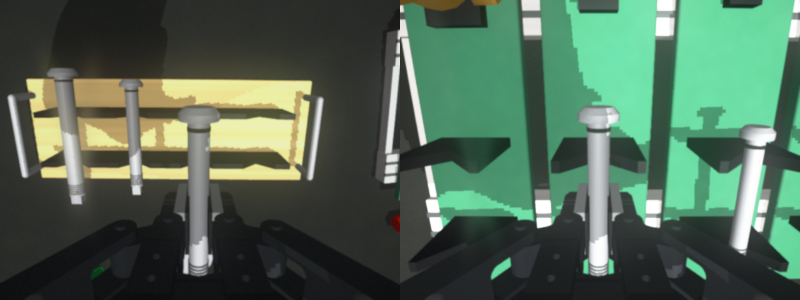

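Spindle 2 is held level and touching in V 2, at (598,125) of the right panel. I'll press 1 mm more, release, then do spindle 3 with a slightly higher contact threshold and the ~1.6 mm y bias seen in both grips corrected.

```bash
sed -i 's/d\[2\]>4/d[2]>8/' pp.py
sed -i 's/-.2655,.055/-.2671,.055/; s/-.3345,.058/-.3361,.058/' geo.py
python3 - <<'E'
from pp import *
import pickle
g=pickle.load(open('g.pkl','rb'))
ctrl.movel([g[0],g[1],g[2]+.002],speed=.03);print(S()['wrist_force'].round(1))
release(2,g)
cv2.imwrite('pics/r2.png',ctrl.get_image('wrist'))
cycle(3,70);two(3)
E
```

```text
[-5.3  1.1 17.3]
t 28.5917
grip t 32.4083 w 0.011518373598036312 dF approach [ 0.9 -1.2  0.1] tcp [ 0.4973 -0.2665  0.0362]
lift w 0.01206419210335866 dF [-0.5 -0.3 -1.3]
contact k 6 z-nom 0.001 dF [-6.8  0.3 19.8] dT [-0.07  1.29  0.05] tcp err [0.0003 0.0004 0.0012]
```

View pics/pq3.png

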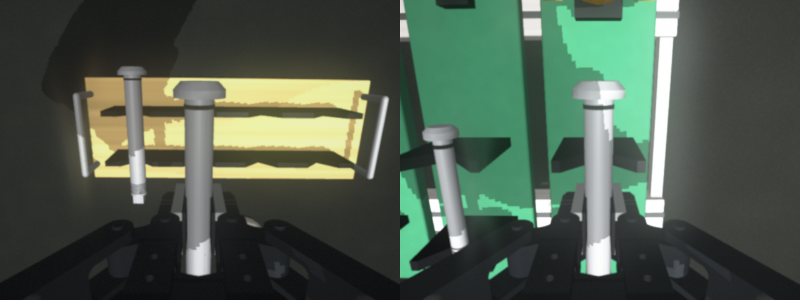

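View pics/r2.png

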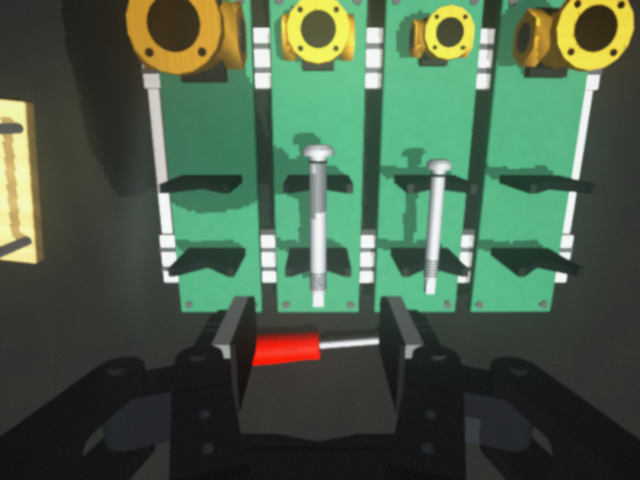

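Spindles 1 and 2 lie centred, at columns 437 and 318. Spindle 3 is in contact in its own V, at (598,125) of the right panel. I'll release it, then do spindle 4. Carrier 4 is the leftmost one in the wrist view and is still free.

Run:
```python
from pp import *
import pickle
release(3,pickle.load(open('g.pkl','rb')))
cv2.imwrite('pics/r3.png',ctrl.get_image('wrist'))
cycle(4,100);two(4)
```

```text
t 42.3583
grip t 46.875 w 0.015257738654182871 dF approach [-0.3  0.2  0.6] tcp [ 0.4847 -0.3354  0.0394]
lift w 0.015221460747053772 dF [-0.1  0.3 -3.5]
contact k 5 z-nom 0.002 dF [-4.2  2.1 16.4] dT [0.17 0.96 0.1 ] tcp err [0.0003 0.0001 0.0007]
```

View pics/pq4.png

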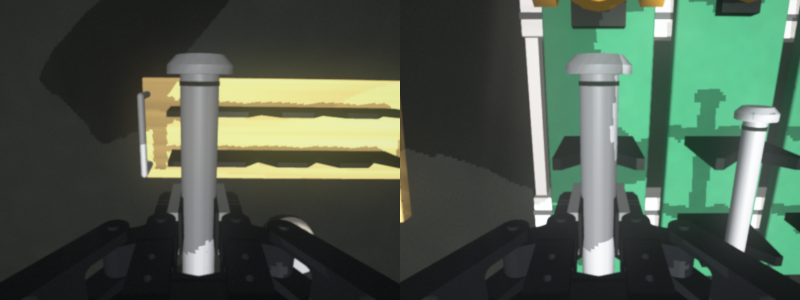

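Spindle 4 is down in V 4, centred at (598,130) of the right panel. I'll release it and back off to a view of all four.

Run:
```python
from pp import *
import pickle
release(4,pickle.load(open('g.pkl','rb')))
ctrl.command_gripper(.08)
ctrl.movep((.44,.20,.30),ori(CY)); ctrl.wait(.3)
s=S(); im=ctrl.get_image('wrist'); pickle.dump(cam('wrist',s),open('e.pkl','wb'))
cv2.imwrite('pics/end_w.png',im); cv2.imwrite('pics/end_s.png',cv2.resize(ctrl.get_image('side')[160:400,190:430],(600,600)))
c=cam('wrist',s)
v=im.copy();L={1:.092,2:.110,3:.130,4:.152}
hsv=cv2.cvtColor(im,cv2.COLOR_BGR2HSV)
m=((hsv[...,1]<60)&(hsv[...,2]>95)).astype(np.uint8)
for i in CC:
    u=np.array([np.cos(CY),np.sin(CY),0]);P=inC(i,.037,0,REST[i])
    for t in(-L[i]/2,0,L[i]/2):
        cv2.circle(v,tuple(int(round(k*8)) for k in proj(c,P+u*t)),8,(0,0,255),-1,shift=3)
cv2.imwrite('pics/end_ov.png',cv2.resize(v[130:400,150:510],(800,600),interpolation=cv2.INTER_CUBIC))
print(s['t'])
```

```text
t 55.8667
57.4083
```

View pics/end_ov.png

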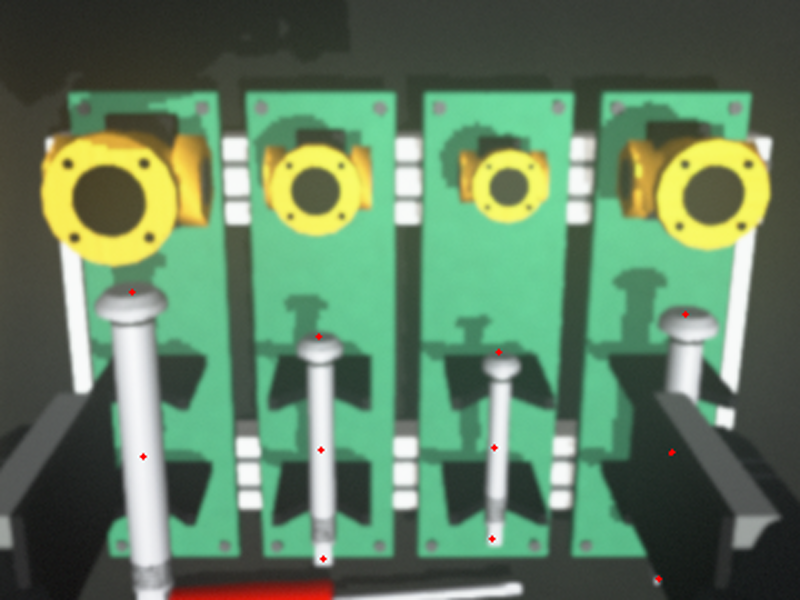

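View pics/end_s.png

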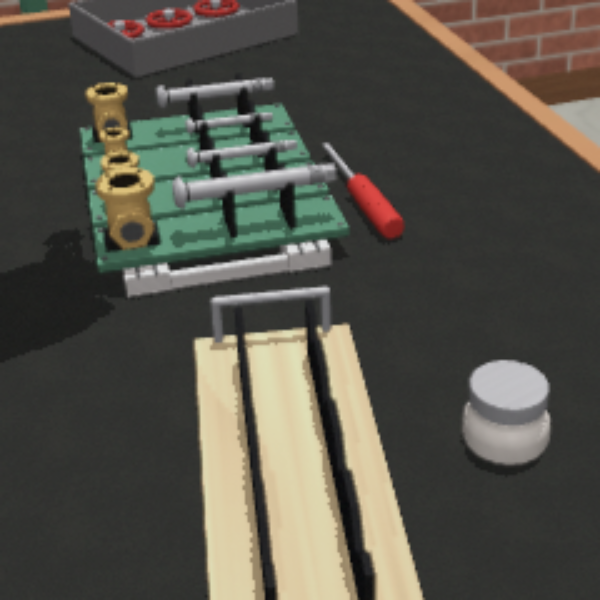

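All four overlays agree with the expected resting positions within about 3 mm (tolerance 12 along, 6 across). The spindles lie level with their heads towards the valves, and the tin and screwdriver look untouched. Handing in.

Run:
```python
from h import *
ctrl.finish_job();print(ctrl.read_state()['t'])
```

```text
the job is handed in; nothing more can be done
the job is handed in; nothing more can be done
```

All four spindles are in their own carriers' cradles, heads towards the valve bodies. I set each down until the wrist felt contact, released it, and handed the job in at about 57 s of the 109 s allowed.

**Last checks:** The final wrist view showed the visible ends of all four within about 3 mm of the expected positions. The side view showed them level in the saddles. Only the head end of spindle 3 could be checked in the wrist view, because a finger hid the rest. The grease tin and screwdriver looked unmoved in the pictures; I didn't measure them.

**What differed from expectation:**
- **Carrier height:** The carriers stand about 18 mm above the bench on rails. I found this from the plate pitch and the side view, and allowed for it.
- **Contact height:** Contact came 1–3 mm above the height I had computed, at 11–20 N.
- **Spindle position:** The first two grips showed about 1.6 mm of bias in y in my spindle positions, so I corrected it for spindles 3 and 4.
- **Spindle angle:** Angles measured from single spindles scattered by about 0.03 rad, so I took the rack's angle from the line of spindle middles.

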